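Hold the round flask down in its sprung cradle

ROBOT

A 6-joint arm with a two-finger parallel gripper is mounted at the origin on the work surface. World frame = base frame: x ahead of the robot, y to its left, z up, the work surface at z = 0. Lengths are in m, angles in rad, forces in N, time in s.
With the tool pointing down it reaches from about 0.35 to 0.975 m from the base axis. Payload 7.1 kg.
Tool frame: the origin (TCP) lies between the finger pads; the fingertips stand 22 mm ahead of it and the grasp point (between the pads) lies 3 mm ahead of it; z points along the fingers, y is the direction in which the jaws open and shut (so a half turn about z gives the same grasp; the last joint's range is limited). The gripper opens to 88 mm and grips with 3 to 60 N. Pads are 20 mm wide; open, the fingers measure 115 mm over their backs; the gripper's body (75 mm by 178 mm) begins 61 mm behind the grasp point.
Start: joints at [-1.306, 0.423, 1.63, -0, 1.089, -0.019], TCP at [0.175, -0.6, 0.245] pointing down, gripper open.
Joint ranges: [-3, 3], [-0.9, 2.11], [0.09, 2.58], [-1.31, 4.45], [0.11, 2.69], [-2.54, 2.54]. Speed limits (rad/s): [2.39, 2.39, 3.01, 3.14, 3.14, 3.14].

INTERFACE

Orientations are given as a unit quaternion [x, y, z, w].
In Python, from bench import readout, optics, env gives the robot as it stands. The module is installed in compiled form; this text tells all that it offers.
- The arm moves only by the tool move_arm, never from a script. Its argument "commands" is a list of rows, each a list of 3 entries, a list of its own where there are three numbers: the shift along the tool's x, y, z in m, then the turn, a rotation vector about the tool's x, y, z in degrees, then the opening, from -1 (shut) to 1 (fully open), so that 0 is half open. A call has 1 to 8 rows; each row is the pose to reach, as a shift and turn from the pose commanded when the call began, along the tool's axes at that moment; what a row does not reach only later rows make up. A row lasts 1/12 s, in which the tool goes at most 41.7 mm and 7.16 degrees, less where a joint would pass 70% of its speed; a pose out of reach is approached as far as the arm can. A call with a gripper value outside its range is refused whole. The fingers move at their own pace and stop on an object; "newtons" is the grip in N (left out, the last holds). Time passes only in rows, so rows that repeat a pose let the fingers close. It gives the time, the measured TCP pose, the force and the opening at its end, in the units of the state.
- readout.sense(): the state, without advancing time (a new reading comes with each control period).
- optics.get_image(name): name is "side" or "top"; returns (picture, depth): 384x512x3 uint8, red, green, blue; 384x512 float32, m along the optical axis (not along the pixel's ray), 0 where there is no reading.
- optics.calibration(name): a dict with "vfov" (degrees; the focal length in pixels is half the picture's height over the tangent of half this angle, whatever the lens; pixels are square), "cx", "cy" (the principal point, pixels), "rvec" (rotation vector, rad) and "tvec" (3), from world to camera coordinates, as OpenCV has them. Camera axes: x right, y down, z forward; pixel columns grow to the right and rows downward; lengths in m; the calibration is good to about 2 mm. A picture is of the moment at which its call begins. calibration takes no time and is no camera call.
- env.close_job(): hands the job in, once; it reports no verdict.
The state is a dict: "time_s": time; "qpos": joint angles; "joint_velocities": joint speeds; "tau": joint torques, N m; "tool_pos": TCP position; "ee_rot": TCP orientation; "contact_force": force on the tool from outside, world axes, zero at the start; "wrist_torque": the same for the moment, N m; "opening": finger opening in m.
Only numpy, scipy, OpenCV 4.12 (cv2) and the standard library are available. Lean on these libraries where they do the work, as an engineer would, in place of code of your own. Each camera call takes 0.05 s, during which the arm holds its last target. There are 200 camera calls.

TASK

The desk gadget pairs only while its sprung ring is held down. Lift the little parts jar off the ring and stand it upright on the grey cutting mat (set it down, do not drop it), then pick up the round-bulbed flask, sit it upright and centred in the ring, and press it gently straight down until the ring is fully home at its stop. Finish while still holding the flask pressed down there, and leave the other things on the desk where they are.

Things in the scene. Friction and masses are not known exactly. Their poses are not given: they have to be found in the camera images.
- mat: Grey cutting mat fixed on the desk, 260 (its x) x 220 (its y) x 3 mm thick; origin at the centre of its underside. A screwdriver lies along its far (+x) edge, between about 80 and 120 mm along its x from the origin; the rest is free.
- ring_top (a point): The sprung aluminium ring of the cradle: centre of its upper rim, 75 mm above the desk when up. Ring outer diameter 80, bore 48, 8 mm thick, level; it rides on three springs over a fixed round red base (diameter 110, 40 mm high) and moves straight down. The parts jar stands on it at the start.
- ring (a joint): How far the ring is pressed down, m: 0 up, 0.020 fully home at its rigid stop. The spring needs about 3.6 N to start and about 12.6 N at the stop (the ring's own 0.8 N weight helps).
- jar_mid (a point): Clear screw-top parts jar with a black lid, an upright cylinder of diameter 60 and 50 mm high; this is its centre, half-way up. About 0.14 kg (varies).
- flask_mid (a point): Corked round-bulbed glass flask, 122 mm high, upright; this point is on its axis half-way up, 61 mm above its bottom; z up. Bulb: sphere of diameter 72 centred 31 mm above the flat bottom. Neck (grip here): diameter 25, from 65 to 106 mm up; lip diameter 30 to 112; cork diameter 20. Seated in the ring, its bottom is 4 mm below the ring's upper rim. About 0.14 kg (varies).
- cone_flask: Bystander: cone-shaped glass flask with a cork, base diameter 66, 111 mm high; origin under its centre.
- candle: Bystander: white candle in a terracotta holder, diameter 64, 106 mm high; origin under its centre.
- tape: Bystander: orange tape roll lying flat, diameter 68, 24 mm high; origin under its centre.
- tin: Bystander: dark steel tin, diameter 50, 35 mm high; origin under its centre.
- driver: Bystander: black-handled screwdriver, 170 mm long, 26 mm high, lying on the mat along its far edge; origin under its middle, its own x along its length.
- caliper: Bystander: steel caliper lying flat, 200 mm long along its y, 12 mm high; origin under its middle.

How it is judged:
On the way, in this order (a step that is already met when the one before it is completed fails the run):
1. The jar stands upright on the cutting mat, let go (x of jar_mid in the frame of mat between -0.13 and 0.13 m and y of jar_mid in the frame of mat between -0.11 and 0.11 m and height (world z) of jar_mid between 0.02 and 0.034 m and angle between jar_mid's own z axis and vertical below 0.12 rad and contact force between the fingers and jar below 0.1 N and linear speed of jar below 0.03 m/s), for 0.2 s.
2. The flask has been lifted off the desk (height (world z) of flask_mid above 0.085 m), for 0.1 s.
At the end, for the whole second after the job is handed in: The jar stands upright (within 7 degrees) and at rest with its centre over the mat, let go. The flask sits upright (within 7 degrees) in the ring, its axis within 7 mm of the ring's, and the robot holds it steadily down on the ring with more than 5 N, the ring at least 16 of its 20 mm down (all of step 1 and value of joint ring above 0.016 m and horizontal distance between flask_mid and ring_top below 0.007 m and z of flask_mid in the frame of ring_top between 0.05 and 0.063 m and angle between flask_mid's own z axis and vertical below 0.12 rad and contact force between flask and ring above 5 N and contact force between any of the fingers, the arm and flask above 2 N and linear speed of flask below 0.03 m/s); the arm keeps its last pose, push and grip.
It fails at once if The jar is dropped from more than 20 mm (height (world z) of jar_mid above 0.048 m and horizontal distance between jar_mid and ring_top above 0.06 m and contact force between jar and anything else below 0.01 N).
It fails at once if The jar or the flask is tipped over (angle between any of jar_mid, flask_mid's own z axis and vertical above 0.7 rad).
It fails at once if The flask is rammed into the ring (over 40 N) (contact force between flask and ring above 40 N).
It fails at once if A bystander is moved by more than 30 mm (distance of any of cone_flask, candle, tape, tin, driver, caliper from where it was at the start of the episode above 0.03 m).
It also fails if it takes over 69 s, if anything falls off the work surface, if the arm or the gripper's body presses on something with over 40 N, if the wrist force passes 120 N, or if a joint passes its speed limit or range.

## Working session

There is one attempt and no reset: what is moved stays moved. The work goes in short steps, Python scripts to look and compute and a tool call to move; the robot and the scene stay as the last step left them, time stands still between calls to the robot, and variables do not carry over. Pictures are saved under pics/ and viewed, about 8 in all and at most 12, crops included, and the job is handed in when it is done.

Besides the shell and the picture viewer there is one more tool, called after "Request:" as a command line: name --argument value ..., lists and objects as JSON in quotes. move_arm: Moves the arm, as the interface text tells. Its arguments: {"type":"object","properties":{"commands":{"type":"array","items":{"type":"array"}},"newtons":{"type":"number"}},"required":["commands"]}

```bash
mkdir -p pics; cat > h.py <<'E'
import numpy as np, cv2
from bench import readout, optics, env
from scipy.spatial.transform import Rotation as R
def cam(n):
    c=optics.calibration(n); f=192/np.tan(np.radians(c["vfov"])/2)
    return f,c["cx"],c["cy"],R.from_rotvec(np.ravel(c["rvec"])).as_matrix(),np.ravel(c["tvec"])
def cloud(n):
    im,d=optics.get_image(n); f,cx,cy,M,t=cam(n)
    v,u=np.mgrid[:384,:512]
    P=np.stack([(u-cx)*d/f,(v-cy)*d/f,d],-1)
    W=(P-t)@M; W[d==0]=np.nan
    return im,d,W
def save(im,name): cv2.imwrite("pics/"+name,cv2.cvtColor(im,cv2.COLOR_RGB2BGR))
E
python3 - <<'E'
from h import *
A=[]
for n in("top","side"):
    im,d,W=cloud(n); A.append(im); np.savez(n+"0.npz",im=im,d=d,W=W); print(n,optics.calibration(n), (d==0).mean())
    save(im,n+"0.png")
print(readout.sense())
E
```

```text
top {'vfov': 48.51563486377885, 'cx': 248.42430372536364, 'cy': 197.77554342255917, 'rvec': array([ 2.1531633 , -2.17768289,  0.09381633]), 'tvec': array([0.00752471, 0.59800047, 0.92745548])} 0.003875732421875
side {'vfov': 50.87607501799813, 'cx': 255.70294173021855, 'cy': 190.83328318703596, 'rvec': array([ 2.22327083, -0.05377429,  0.026693  ]), 'tvec': array([-0.57511852,  0.07232802,  0.94405873])} 0.0040283203125
{'time_s': 0.1, 'qpos': array([-1.30603813e+00,  4.23747154e-01,  1.63056814e+00, -4.23240377e-05,
        1.08861384e+00, -1.89987686e-02]), 'joint_velocities': array([-0.00034206, -0.00287022, -0.00353694, -0.0003208 ,  0.00167923,
        0.00025039]), 'tau': array([-7.04712274e-04, -5.45612240e+01, -2.74324715e+01,  6.44368306e-02,
        1.87821494e-02, -3.40211375e-05]), 'tool_pos': array([ 0.17487431, -0.59956513,  0.24400805]), 'ee_rot': array([ 9.89950509e-01,  1.41412665e-01, -1.00508054e-04, -6.60904482e-04]), 'contact_force': array([ 0.36448528, -0.10271333, -0.04484076]), 'wrist_torque': array([0.00740178, 0.06727851, 0.01240817]), 'opening': 0.08796176667523603}
```

View pics/top0.png

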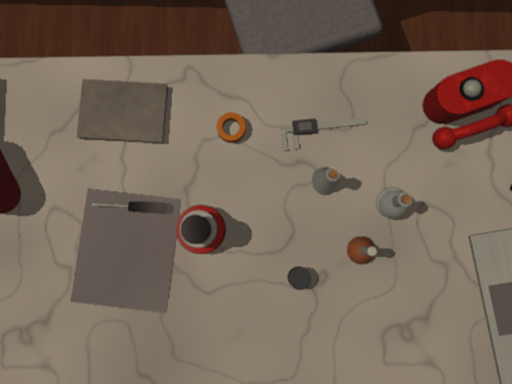

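View pics/side0.png

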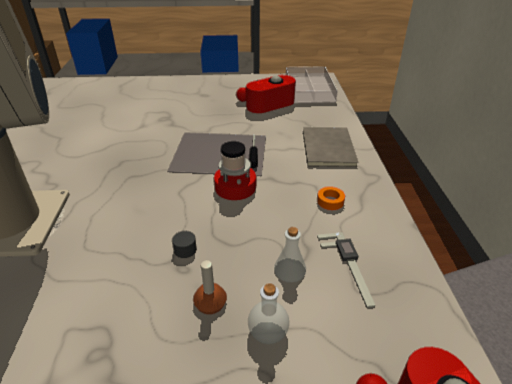

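The top view shows the mat at (125,250) with the screwdriver along its upper edge, and the jar (black lid) on the red cradle at (198,230). The round flask is at (397,204), the cone flask at (327,180), the candle at (362,250) and the tin at (299,278). The side view agrees: round flask at (269,315) and jar at (233,160).

```bash
python3 - <<'E'
from h import *
for n,pts in dict(top=dict(mat=(120,270),jarlid=(197,229),ringL=(207,241),base=(201,250),rcork=(406,200),rbulb=(393,203),ccork=(333,174),candle=(372,251),candb=(360,250),tin=(299,278),tape=(231,115),mTL=(89,191),mTR=(181,207),mBR=(166,310),mBL=(73,301),drvL=(95,205),drvR=(157,208)),side=dict(lid=(233,149),jar=(233,160),rcork=(269,289),rneck=(269,301),rbulb=(269,320),cork2=(293,231),candle=(207,270))).items():
    W=np.load(n+"0.npz")["W"]
    for k,(u,v) in pts.items(): print(n,k,W[v,u].round(3))
W=np.load("top0.npz")["W"]; im=np.load("top0.npz")["im"].astype(int); z=W[...,2]
# object clusters by height
def fit(m,name):
    p=W[m][:,:2].astype(np.float32); c,r=cv2.minEnclosingCircle(p); print(name,len(p),np.round(c,4),round(r,4),'z',np.nanmedian(W[m][:,2]).round(4),'mean',p.mean(0).round(4))
jar=W[229,197]; near=np.hypot(W[...,0]-jar[0],W[...,1]-jar[1])
fit((near<.06)&(z>.115),'lid'); fit((near<.07)&(z>.06)&(z<.085),'ring');fit((near<.09)&(z>.033)&(z<.045),'base')
f=W[203,393]; nf=np.hypot(W[...,0]-f[0],W[...,1]-f[1])
for a,b in((.02,.05),(.05,.07),(.07,.1),(.1,.108),(.113,.13)): 
    m=(nf<.06)&(z>a)&(z<b); 
    if m.any(): fit(m,f'flask{a}')
S=np.load("side0.npz")["W"]; sz=S[...,2]; W=S;z=sz
nf=np.hypot(W[...,0]-f[0],W[...,1]-f[1])
for a,b in((.01,.05),(.05,.065),(.07,.1),(.1,.108),(.113,.13)): 
    m=(nf<.06)&(z>a)&(z<b); 
    if m.any(): fit(m,f'S flask{a}')
near=np.hypot(W[...,0]-jar[0],W[...,1]-jar[1])
fit((near<.06)&(z>.115),'S lid');fit((near<.07)&(z>.068)&(z<.08),'S ring')
E
```

```text
top mat [0.439 0.295 0.003]
top jarlid [0.527 0.103 0.127]
top ringL [0.503 0.089 0.077]
top base [0.483 0.106 0.04 ]
top rcork [ 0.581 -0.319  0.121]
top rbulb [ 0.579 -0.308  0.071]
top ccork [ 0.637 -0.175  0.111]
top candle [ 0.479 -0.25   0.108]
top candb [ 0.48 -0.24  0.05]
top tin [ 0.42  -0.108  0.035]
top tape [0.791 0.039 0.024]
top mTL [0.621 0.372 0.001]
top mTR [0.581 0.157 0.002]
top mBR [0.348 0.19  0.001]
top mBL [0.37  0.401 0.003]
top drvL [0.587 0.352 0.014]
top drvR [0.578 0.207 0.028]
side lid [0.526 0.095 0.125]
side jar [0.525 0.077 0.105]
side rcork [ 0.581 -0.323  0.122]
side rneck [ 0.581 -0.332  0.103]
side rbulb [ 0.581 -0.337  0.06 ]
side cork2 [ 0.637 -0.179  0.109]
side candle [ 0.479 -0.259  0.099]
lid 697 [0.5281 0.1078] 0.03 z 0.1252 mean [0.5277 0.1074]
ring 359 [0.53   0.1082] 0.0399 z 0.0755 mean [0.5323 0.0987]
base 810 [0.5299 0.1086] 0.0549 z 0.0398 mean [0.5274 0.1017]
flask0.02 226 [ 0.5837 -0.3167] 0.0354 z 0.0436 mean [ 0.579  -0.3008]
flask0.05 420 [ 0.5845 -0.3177] 0.0315 z 0.0582 mean [ 0.5817 -0.3101]
flask0.07 57 [ 0.5838 -0.3171] 0.0124 z 0.0829 mean [ 0.5818 -0.3096]
flask0.1 4 [ 0.5811 -0.3123] 0.0124 z 0.1067 mean [ 0.5816 -0.3088]
flask0.113 115 [ 0.584  -0.3186] 0.015 z 0.1211 mean [ 0.5833 -0.317 ]
S flask0.01 559 [ 0.5812 -0.3225] 0.0349 z 0.0404 mean [ 0.579  -0.3441]
S flask0.05 647 [ 0.5809 -0.3212] 0.0309 z 0.0577 mean [ 0.5804 -0.3304]
S flask0.07 172 [ 0.5813 -0.3206] 0.0125 z 0.0848 mean [ 0.5805 -0.3288]
S flask0.1 26 [ 0.5815 -0.3225] 0.0146 z 0.103 mean [ 0.5808 -0.3294]
S flask0.113 139 [ 0.5803 -0.323 ] 0.0124 z 0.1213 mean [ 0.5808 -0.3221]
S lid 325 [0.5242 0.1057] 0.0309 z 0.1241 mean [0.5246 0.1011]
S ring 243 [0.5268 0.1061] 0.0403 z 0.0744 mean [0.529  0.0874]
```

```bash
cat >> h.py <<'E'
def to(x,y,z):
    s=readout.sense(); r=R.from_quat(s["ee_rot"]); p=s["tool_pos"]
    print('t',round(s["time_s"],2),'pos',p.round(4),'F',s["contact_force"].round(2),'open',round(s["opening"],4),'tilt',np.degrees(np.arccos(-r.as_matrix()[2,2])).round(2))
    d=r.inv().apply(np.array([x,y,z])-p); print('tool shift',d.round(4),'rows',np.linalg.norm(d)/.0417)
E
python3 -c "
from h import *
to(.527,.107,.245)"
```

```text
t 0.1 pos [ 0.1749 -0.5996  0.244 ] F [ 0.36 -0.1  -0.04] open 0.088 tilt 0.08
tool shift [ 5.359e-01 -5.797e-01 -2.000e-04] rows 18.931600993019483
```

Request:
move_arm --commands '[[[0.022,-0.024,0],[0,0,0],1],[[0.045,-0.048,0],[0,0,0],1],[[0.067,-0.072,0],[0,0,0],1],[[0.09,-0.097,0],[0,0,0],1],[[0.112,-0.121,0],[0,0,0],1],[[0.134,-0.145,0],[0,0,0],1],[[0.157,-0.169,0],[0,0,0],1],[[0.179,-0.193,0],[0,0,0],1]]' --newtons 25

```text
time_s: 0.77
tool_pos: [0.2931, -0.3629, 0.2445]
ee_rot: [0.99, 0.141, -0.0, -0.0]
contact_force: [0.4, 0.1, -0.0]
opening: 0.0879
```

Request:
move_arm --commands '[[[0.022,-0.024,0],[0,0,0],1],[[0.045,-0.048,0],[0,0,0],1],[[0.067,-0.072,0],[0,0,0],1],[[0.09,-0.097,0],[0,0,0],1],[[0.112,-0.121,0],[0,0,0],1],[[0.134,-0.145,0],[0,0,0],1],[[0.157,-0.169,0],[0,0,0],1],[[0.179,-0.193,0],[0,0,0],1]]'

```text
time_s: 1.43
tool_pos: [0.4109, -0.1275, 0.2446]
ee_rot: [0.99, 0.141, -0.0, -0.0]
contact_force: [-0.2, -0.5, -0.5]
opening: 0.0879
```

Request:
move_arm --commands '[[[0.022,-0.024,0],[0,0,0],1],[[0.045,-0.048,0],[0,0,0],1],[[0.067,-0.072,0],[0,0,0],1],[[0.09,-0.097,0],[0,0,0],1],[[0.112,-0.121,0],[0,0,0],1],[[0.134,-0.145,0],[0,0,0],1],[[0.157,-0.169,0],[0,0,0],1],[[0.179,-0.193,0],[0,0,0],1]]'

```text
time_s: 2.1
tool_pos: [0.5287, 0.1079, 0.2444]
ee_rot: [0.99, 0.142, -0.0, 0.0]
contact_force: [1.2, -0.7, 0.5]
opening: 0.0876
```

```bash
python3 -c "
from h import *
to(.527,.107,.11)"
```

```text
t 2.1 pos [0.5287 0.1079 0.2444] F [ 1.25 -0.74  0.53] open 0.0876 tilt 0.03
tool shift [-0.0019  0.0004  0.1344] rows 3.2240765979760706
```

Request:
move_arm --commands '[[[-0.002,0,0.03],[0,0,0],1],[[-0.002,0,0.06],[0,0,0],1],[[-0.002,0,0.09],[0,0,0],1],[[-0.002,0,0.11],[0,0,0],1],[[-0.002,0,0.125],[0,0,0],1],[[-0.002,0,0.134],[0,0,0],1],[[-0.002,0,0.134],[0,0,0],1],[[-0.002,0,0.134],[0,0,0],1]]'

```text
time_s: 2.77
tool_pos: [0.5265, 0.1056, 0.1106]
ee_rot: [0.99, 0.141, -0.0, 0.0]
contact_force: [-0.7, 1.3, -0.0]
opening: 0.0876
```

Request:
move_arm --commands '[[[0,0,0],[0,0,0],0],[[0,0,0],[0,0,0],0],[[0,0,0],[0,0,0],0],[[0,0,0],[0,0,0],0],[[0,0,0],[0,0,0],0],[[0,0,0],[0,0,0],0],[[0,0,0],[0,0,0],0],[[0,0,0],[0,0,0],0]]' --newtons 20

```text
time_s: 3.43
tool_pos: [0.5268, 0.1058, 0.1109]
ee_rot: [0.99, 0.141, 0.0, -0.0]
contact_force: [0.7, 1.6, 1.9]
opening: 0.0597
```

Request:
move_arm --commands '[[[0,0,-0.01],[0,0,0],-0.2],[[0,0,-0.025],[0,0,0],-0.2],[[0,0,-0.04],[0,0,0],-0.2],[[0,0,-0.055],[0,0,0],-0.2],[[0,0,-0.06],[0,0,0],-0.2],[[0,0,-0.06],[0,0,0],-0.2],[[0,0,-0.06],[0,0,0],-0.2]]'

```text
time_s: 4.02
tool_pos: [0.5262, 0.1056, 0.1706]
ee_rot: [0.99, 0.141, -0.0, 0.0]
contact_force: [-0.0, -0.2, -2.0]
opening: 0.0598
```

```bash
python3 -c "
from h import *
to(.445,.275,.17)
im,d,W=cloud('side');save(cv2.resize(im[100:228,150:320],None,fx=4,fy=4),'s1.png')"
```

```text
t 4.02 pos [0.5262 0.1056 0.1706] F [-0.02 -0.22 -1.99] open 0.0598 tilt 0.0
tool shift [-0.0306 -0.1854  0.0006] rows 4.505540501301351
```

View pics/s1.png

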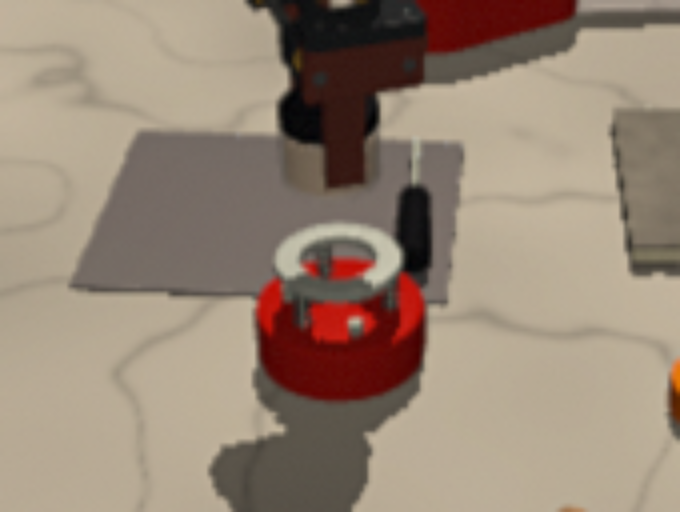

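The jar hangs upright in the fingers (330,150 in the crop), clear above the empty ring (340,260). I'll move it to the mat.

Request:
move_arm --commands '[[[-0.005,-0.03,0],[0,0,0],-0.2],[[-0.01,-0.06,0],[0,0,0],-0.2],[[-0.015,-0.09,0],[0,0,0],-0.2],[[-0.02,-0.12,0],[0,0,0],-0.2],[[-0.025,-0.15,0],[0,0,0],-0.2],[[-0.029,-0.175,0],[0,0,0],-0.2],[[-0.031,-0.185,0],[0,0,0],-0.2],[[-0.031,-0.185,0],[0,0,0],-0.2]]'

```text
time_s: 4.73
tool_pos: [0.4436, 0.2758, 0.1698]
ee_rot: [0.99, 0.143, -0.001, 0.0]
contact_force: [-0.1, 0.2, -0.8]
opening: 0.0598
```

Request:
move_arm --commands '[[[0,0,0.02],[0,0,0],-0.2],[[0,0,0.045],[0,0,0],-0.2],[[0,0,0.07],[0,0,0],-0.2],[[0,0,0.09],[0,0,0],-0.2],[[0,0,0.105],[0,0,0],-0.2],[[0,0,0.115],[0,0,0],-0.2],[[0,0,0.12],[0,0,0],-0.2],[[0,0,0.12],[0,0,0],-0.2]]'

```text
time_s: 5.4
tool_pos: [0.4448, 0.2736, 0.0497]
ee_rot: [0.99, 0.141, -0.001, 0.0]
contact_force: [-0.5, -0.2, -1.7]
opening: 0.0597
```

Request:
move_arm --commands '[[[0,0,0.003],[0,0,0],-0.2],[[0,0,0.006],[0,0,0],-0.2],[[0,0,0.009],[0,0,0],-0.2],[[0,0,0.01],[0,0,0],-0.2],[[0,0,0.01],[0,0,0],-0.2],[[0,0,0.01],[0,0,0],-0.2]]'

```text
time_s: 5.9
tool_pos: [0.445, 0.2747, 0.0409]
ee_rot: [0.99, 0.142, 0.0, -0.0]
contact_force: [-0.5, -0.1, -1.9]
opening: 0.0599
```

Request:
move_arm --commands '[[[0,0,0.001],[0,0,0],-0.2],[[0,0,0.002],[0,0,0],-0.2],[[0,0,0.0025],[0,0,0],-0.2],[[0,0,0.0025],[0,0,0],-0.2],[[0,0,0.0025],[0,0,0],-0.2]]'

```text
time_s: 6.32
tool_pos: [0.4451, 0.2747, 0.0393]
ee_rot: [0.99, 0.141, 0.0, -0.0]
contact_force: [-2.5, -2.1, 12.7]
opening: 0.06
```

Request:
move_arm --commands '[[[0,0,-0.001],[0,0,0],-0.2],[[0,0,-0.001],[0,0,0],0.5],[[0,0,-0.001],[0,0,0],0.8],[[0,0,-0.001],[0,0,0],0.9],[[0,0,-0.001],[0,0,0],0.9],[[0,0,-0.001],[0,0,0],0.9],[[0,0,-0.001],[0,0,0],0.9],[[0,0,-0.001],[0,0,0],0.9]]'

```text
time_s: 6.98
tool_pos: [0.4449, 0.2746, 0.0391]
ee_rot: [0.99, 0.141, -0.0, 0.0]
contact_force: [0.8, 0.5, -1.0]
opening: 0.0835
```

Request:
move_arm --commands '[[[0,0,-0.015],[0,0,0],0.9],[[0,0,-0.04],[0,0,0],0.9],[[0,0,-0.07],[0,0,0],0.9],[[0,0,-0.1],[0,0,0],0.9],[[0,0,-0.13],[0,0,0],0.9],[[0,0,-0.16],[0,0,0],0.9],[[0,0,-0.18],[0,0,0],0.9],[[0,0,-0.18],[0,0,0],0.9]]'

```text
time_s: 7.65
tool_pos: [0.4471, 0.2759, 0.2236]
ee_rot: [0.99, 0.141, 0.004, -0.001]
contact_force: [0.2, 0.3, 0.2]
opening: 0.0834
```

```bash
python3 -c "
from h import *
to(.5825,-.320,.22)
im,d,W=cloud('side');z=W[...,2]
m=(np.hypot(W[...,0]-.445,W[...,1]-.275)<.06)&(z>.045)&(z<.07);print(m.sum(),cv2.minEnclosingCircle(W[m][:,:2].astype('f4')),np.nanmedian(z[m]))
save(cv2.resize(im[100:228,150:320],None,fx=4,fy=4),'s2.png')"
```

```text
t 7.65 pos [0.4471 0.2759 0.2236] F [0.23 0.29 0.16] open 0.0834 tilt 0.45
tool shift [-0.0369  0.6099  0.0021] rows 14.653618746158951
224 ((0.4415759742259979, 0.27135711908340454), 0.03172573447227478) 0.05197003148241445
```

View pics/s2.png

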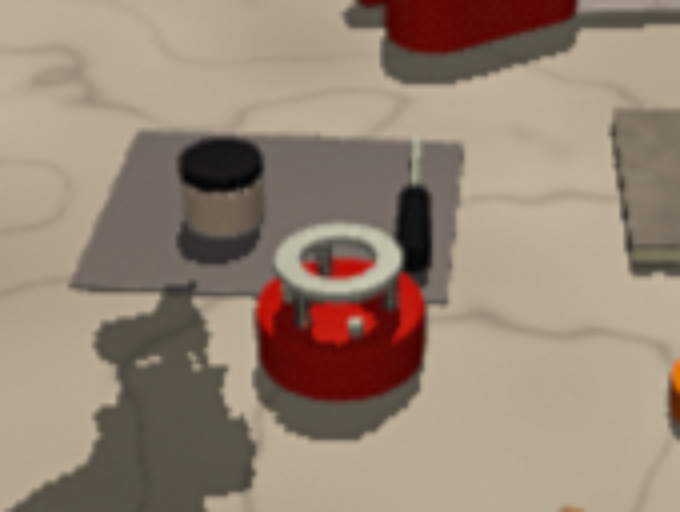

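The jar stands upright on the mat (220,190 in the crop), let go, and the ring is empty. Next I'll move to the flask.

Request:
move_arm --commands '[[[-0.002,0.025,0],[0,0,0],0.5],[[-0.004,0.051,0],[0,0,0],0.5],[[-0.006,0.076,0],[0,0,0],0.5],[[-0.008,0.102,0],[0,0,0],0.5],[[-0.009,0.127,0],[0,0,0],0.5],[[-0.01,0.152,0],[0,0,0],0.5],[[-0.011,0.178,0],[0,0,0],0.5],[[-0.012,0.203,0],[0,0,0],0.5]]'

```text
time_s: 8.37
tool_pos: [0.4894, 0.0749, 0.2175]
ee_rot: [0.99, 0.141, -0.001, -0.0]
contact_force: [1.0, 0.2, 0.1]
opening: 0.0661
```

Request:
move_arm --commands '[[[-0.002,0.025,0],[0,0,0],0.5],[[-0.004,0.051,0],[0,0,0],0.5],[[-0.006,0.076,0],[0,0,0],0.5],[[-0.008,0.102,0],[0,0,0],0.5],[[-0.009,0.127,0],[0,0,0],0.5],[[-0.01,0.152,0],[0,0,0],0.5],[[-0.011,0.178,0],[0,0,0],0.5],[[-0.012,0.203,0],[0,0,0],0.5]]'

```text
time_s: 9.03
tool_pos: [0.5347, -0.123, 0.2172]
ee_rot: [0.99, 0.141, -0.001, -0.001]
contact_force: [0.4, 0.8, -0.3]
opening: 0.066
```

Request:
move_arm --commands '[[[-0.002,0.025,0],[0,0,0],0.5],[[-0.004,0.051,0],[0,0,0],0.5],[[-0.006,0.076,0],[0,0,0],0.5],[[-0.008,0.102,0],[0,0,0],0.5],[[-0.009,0.127,0],[0,0,0],0.5],[[-0.012,0.18,0],[0,0,0],0.5],[[-0.012,0.203,0],[0,0,0],0.5],[[-0.012,0.203,0],[0,0,0],0.5]]'

```text
time_s: 9.7
tool_pos: [0.5813, -0.3253, 0.217]
ee_rot: [0.99, 0.14, -0.0, 0.001]
contact_force: [-0.3, 0.5, 1.0]
opening: 0.066
```

```bash
python3 -c "
from h import *
to(.5825,-.320,.091)"
```

```text
t 9.7 pos [ 0.5813 -0.3253  0.217 ] F [-0.33  0.45  1.02] open 0.066 tilt 0.07
tool shift [ 0.0027 -0.0049  0.126 ] rows 3.025547966687381
```

Request:
move_arm --commands '[[[0.0025,-0.0025,0.02],[0,0,0],0.4],[[0.0025,-0.0045,0.045],[0,0,0],0.4],[[0.0025,-0.0045,0.06],[0,0,0],0.4],[[0.0025,-0.0045,0.06],[0,0,0],0.4],[[0.0025,-0.0045,0.06],[0,0,0],0.4]]'

```text
time_s: 10.12
tool_pos: [0.5808, -0.314, 0.157]
ee_rot: [0.99, 0.142, -0.002, -0.001]
contact_force: [-0.8, -0.5, 0.3]
opening: 0.0616
```

```bash
python3 -c "
from h import *
to(.5825,-.320,.091)"
```

```text
t 10.12 pos [ 0.5808 -0.314   0.157 ] F [-0.76 -0.46  0.27] open 0.0616 tilt 0.25
tool shift [0.0001 0.0064 0.066 ] rows 1.5902938149396084
```

Request:
move_arm --commands '[[[0,0.004,0],[0,0,0],0.4],[[0,0.004,0],[0,0,0],0.4],[[0,0.004,0],[0,0,0],0.4],[[0,0.004,0],[0,0,0],0.4],[[0,0.004,0],[0,0,0],0.4],[[0,0.004,0],[0,0,0],0.4]]'

```text
time_s: 10.62
tool_pos: [0.5833, -0.319, 0.1596]
ee_rot: [0.99, 0.141, 0.0, 0.0]
contact_force: [-0.6, 0.3, 0.0]
opening: 0.0615
```

```bash
python3 -c "
from h import *
to(.5825,-.320,.091)"
```

```text
t 10.62 pos [ 0.5833 -0.319   0.1596] F [-0.56  0.35  0.01] open 0.0615 tilt 0.04
tool shift [-0.0011  0.0007  0.0686] rows 1.6465341357944694
```

Request:
move_arm --commands '[[[-0.001,0.001,0.02],[0,0,0],0.4],[[-0.001,0.001,0.04],[0,0,0],0.4],[[-0.001,0.001,0.055],[0,0,0],0.4],[[-0.001,0.001,0.065],[0,0,0],0.4],[[-0.001,0.001,0.068],[0,0,0],0.4],[[-0.001,0.001,0.068],[0,0,0],0.4],[[-0.001,0.001,0.068],[0,0,0],0.4],[[-0.001,0.001,0.068],[0,0,0],0.4]]'

```text
time_s: 11.28
tool_pos: [0.5832, -0.3206, 0.0923]
ee_rot: [0.99, 0.141, 0.001, 0.001]
contact_force: [-0.0, -0.6, -0.6]
opening: 0.0616
```

Request:
move_arm --commands '[[[0,0,0],[0,0,0],0.0],[[0,0,0],[0,0,0],-0.2],[[0,0,0],[0,0,0],-0.3],[[0,0,0],[0,0,0],-0.4],[[0,0,0],[0,0,0],-0.5],[[0,0,0],[0,0,0],-0.8],[[0,0,0],[0,0,0],-1],[[0,0,0],[0,0,0],-1]]' --newtons 35

```text
time_s: 11.95
tool_pos: [0.5826, -0.3202, 0.0913]
ee_rot: [0.99, 0.141, 0.0, 0.0]
contact_force: [-0.7, 0.9, 1.4]
opening: 0.0281
```

Request:
move_arm --commands '[[[0,0,0],[0,0,0],-1],[[0,0,0],[0,0,0],-1],[[0,0,0],[0,0,0],-1],[[0,0,0],[0,0,0],-1]]'

```text
time_s: 12.28
tool_pos: [0.5826, -0.3203, 0.0913]
ee_rot: [0.99, 0.141, 0.0, 0.0]
contact_force: [-0.3, 0.3, 2.7]
opening: 0.028
```

```bash
python3 -c "
from h import *
print(readout.sense()['opening'])
im,d,W=cloud('side');save(cv2.resize(im[235:365,190:350],None,fx=4.5,fy=4.5),'s3.png')
im=np.load('side0.npz')['im']; W=np.load('side0.npz')['W']
f=cam('side')[0]
for v in range(284,320,2):
    r=W[v]; m=(np.hypot(r[:,0]-.581,r[:,1]+.322)<.05)&(r[:,2]>.01)
    if m.any(): print(v,np.nanmax(r[m][:,2]).round(4),np.ptp(r[m][:,0]).round(4),m.sum())"
```

```text
0.02799236025606729
284 0.123 0.0128 9
286 0.1228 0.0209 14
288 0.1225 0.0258 17
290 0.1235 0.0287 19
292 0.1217 0.0286 19
294 0.1173 0.0289 19
296 0.1134 0.0255 17
298 0.1134 0.0221 15
300 0.1095 0.0227 15
302 0.1001 0.0314 19
304 0.0958 0.0414 25
306 0.0903 0.048 29
308 0.085 0.0553 33
310 0.0807 0.0581 35
312 0.0753 0.0613 37
314 0.069 0.0649 39
316 0.0654 0.0683 41
318 0.0636 0.0681 41
```

View pics/s3.png

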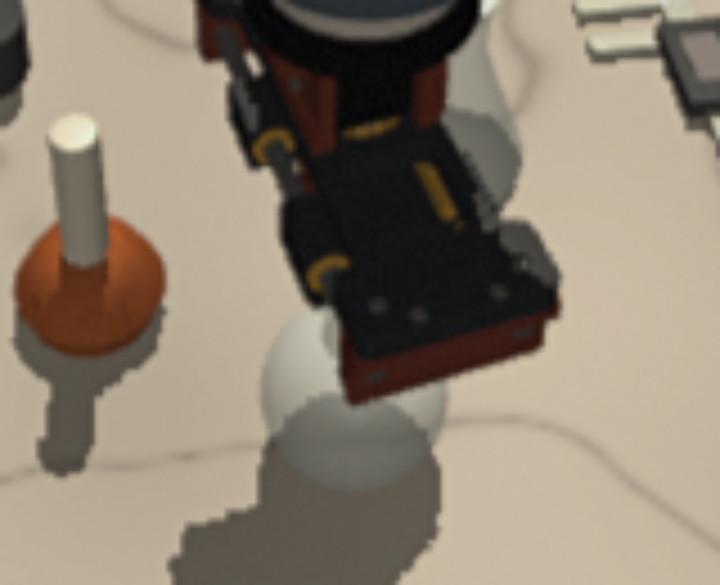

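The gripper stands around the neck, with the bulb visible below at (350,400). The opening is 28 mm where the 25 mm neck should give 25, so the pads' upper edges are probably on the lip. I'll regrip about 2.5 mm lower.

Request:
move_arm --commands '[[[0,0,0],[0,0,0],-0.2],[[0,0,0],[0,0,0],-0.2],[[0,0,0.001],[0,0,0],-0.2],[[0,0,0.002],[0,0,0],-0.2],[[0,0,0.003],[0,0,0],-0.2],[[0,0,0.003],[0,0,0],-0.2],[[0,0,0.003],[0,0,0],-0.2],[[0,0,0.003],[0,0,0],-0.2]]'

```text
time_s: 13.0
tool_pos: [0.5825, -0.3202, 0.0881]
ee_rot: [0.99, 0.141, -0.0, -0.0]
contact_force: [-0.3, 0.7, -0.2]
opening: 0.0353
```

Request:
move_arm --commands '[[[0,0,0],[0,0,0],-0.4],[[0,0,0],[0,0,0],-0.5],[[0,0,0],[0,0,0],-0.8],[[0,0,0],[0,0,0],-1],[[0,0,0],[0,0,0],-1],[[0,0,0],[0,0,0],-1]]'

```text
time_s: 13.5
tool_pos: [0.5825, -0.3202, 0.0882]
ee_rot: [0.99, 0.141, 0.0, -0.0]
contact_force: [-0.1, -0.5, -0.0]
opening: 0.0278
```

Request:
move_arm --commands '[[[0,0,-0.01],[0,0,0],-1],[[0,0,-0.02],[0,0,0],-1],[[0,0,-0.03],[0,0,0],-1],[[0,0,-0.03],[0,0,0],-1],[[0,0,-0.03],[0,0,0],-1],[[0,0,-0.03],[0,0,0],-1]]'

```text
time_s: 14.0
tool_pos: [0.5824, -0.3202, 0.1185]
ee_rot: [0.99, 0.141, 0.0, 0.0]
contact_force: [0.1, 0.6, -1.9]
opening: 0.0283
```

```bash
python3 -c "
from h import *
to(.5825,-.32,.26)
im,d,W=cloud('side');save(cv2.resize(im[235:365,190:350],None,fx=4.5,fy=4.5),'s4.png')
"
```

```text
t 14.0 pos [ 0.5824 -0.3202  0.1185] F [ 0.12  0.61 -1.94] open 0.0283 tilt 0.02
tool shift [ 1.000e-04 -1.000e-04 -1.415e-01] rows 3.39423542060196
```

View pics/s4.png

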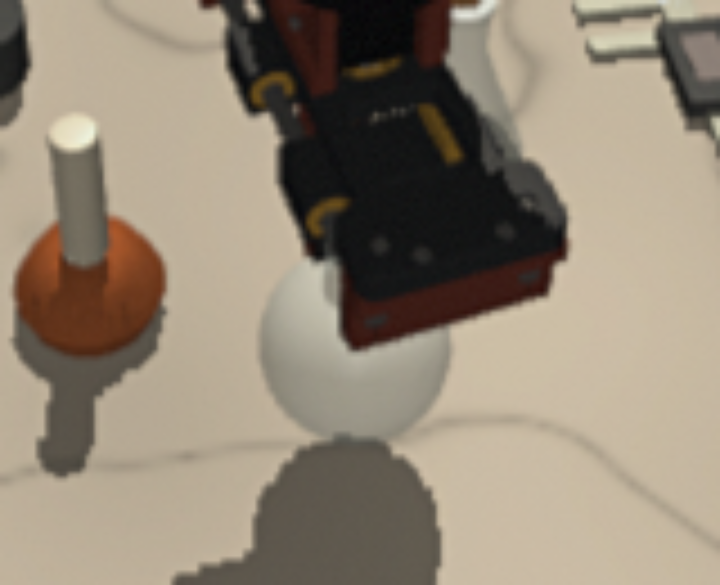

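The flask is off the desk and hanging from the gripper: the bulb at (350,350) is separated from its shadow. I'll lift higher and carry it over.

Request:
move_arm --commands '[[[0,0,-0.015],[0,0,0],-1],[[0,0,-0.035],[0,0,0],-1],[[0,0,-0.055],[0,0,0],-1],[[0,0,-0.075],[0,0,0],-1],[[0,0,-0.095],[0,0,0],-1],[[0,0,-0.11],[0,0,0],-1],[[0,0,-0.11],[0,0,0],-1],[[0,0,-0.11],[0,0,0],-1]]' --newtons 45

```text
time_s: 14.72
tool_pos: [0.5826, -0.3203, 0.2283]
ee_rot: [0.99, 0.141, 0.0, 0.0]
contact_force: [0.0, -0.7, -2.5]
opening: 0.028
```

```bash
python3 -c "
from h import *
to(.5285,.1068,.2285)
"
```

```text
t 14.72 pos [ 0.5826 -0.3203  0.2283] F [ 0.02 -0.7  -2.45] open 0.028 tilt 0.05
tool shift [ 0.0677 -0.4251 -0.0005] rows 10.323313981712916
```

Request:
move_arm --commands '[[[0.002,-0.01,0],[0,0,0],-1],[[0.005,-0.03,0],[0,0,0],-1],[[0.009,-0.055,0],[0,0,0],-1],[[0.013,-0.08,0],[0,0,0],-1],[[0.017,-0.105,0],[0,0,0],-1],[[0.021,-0.13,0],[0,0,0],-1],[[0.025,-0.155,0],[0,0,0],-1],[[0.029,-0.18,0],[0,0,0],-1]]'

```text
time_s: 15.38
tool_pos: [0.5584, -0.1372, 0.2263]
ee_rot: [0.99, 0.141, -0.001, -0.001]
contact_force: [-0.9, 0.4, -2.2]
opening: 0.0284
```

Request:
move_arm --commands '[[[0.004,-0.025,0],[0,0,0],-1],[[0.008,-0.05,0],[0,0,0],-1],[[0.012,-0.075,0],[0,0,0],-1],[[0.016,-0.1,0],[0,0,0],-1],[[0.02,-0.125,0],[0,0,0],-1],[[0.024,-0.15,0],[0,0,0],-1],[[0.028,-0.175,0],[0,0,0],-1],[[0.03,-0.19,0],[0,0,0],-1]]'

```text
time_s: 16.05
tool_pos: [0.5336, 0.054, 0.2265]
ee_rot: [0.99, 0.142, -0.002, -0.0]
contact_force: [-0.1, 0.0, -2.4]
opening: 0.0279
```

Request:
move_arm --commands '[[[0.002,-0.015,0],[0,0,0],-1],[[0.005,-0.03,0],[0,0,0],-1],[[0.007,-0.045,0],[0,0,0],-1],[[0.009,-0.055,0],[0,0,0],-1],[[0.009,-0.055,0],[0,0,0],-1],[[0.009,-0.055,0],[0,0,0],-1],[[0.009,-0.055,0],[0,0,0],-1],[[0.009,-0.055,0],[0,0,0],-1]]'

```text
time_s: 16.72
tool_pos: [0.5287, 0.1062, 0.2279]
ee_rot: [0.99, 0.141, -0.0, 0.0]
contact_force: [0.3, 0.1, -2.6]
opening: 0.0276
```

```bash
python3 -c "
from h import *
to(.5285,.1068,.2285)
from scipy.optimize import least_squares
im,d,W=cloud('side');z=W[...,2];save(im[60:230,140:340].repeat(3,0).repeat(3,1),'s5.png')
n=np.hypot(W[...,0]-.526,W[...,1]-.106)
m=(n<.045)&(z>.07)&(z<.08);print('ring',m.sum(),cv2.minEnclosingCircle(W[m][:,:2].astype('f4')))
m=(n<.05)&(z>.143)&(z<.2);P=W[m];print('bulb pts',len(P),P.min(0),P.max(0))
r=least_squares(lambda c:np.linalg.norm(P-c,axis=1)-.036,[.526,.106,.172],loss='soft_l1',f_scale=.001);print(r.x,np.median(abs(r.fun)))
for a in np.arange(.14,.2,.01):
  q=P[(P[:,2]>a)&(P[:,2]<a+.01)]; print(a.round(3),q[:,0].min() if len(q) else 0,q[:,0].max() if len(q) else 0)
"
```

```text
t 16.72 pos [0.5287 0.1062 0.2279] F [ 0.29  0.07 -2.6 ] open 0.0276 tilt 0.03
tool shift [-0.     -0.0006 -0.0006] rows 0.02034786290102073
ring 338 ((0.5263496041297913, 0.10618989914655685), 0.040634285658597946)
bulb pts 634 [0.4925367  0.06917831 0.14302289] [0.56297315 0.11773374 0.19997318]
[0.52728666 0.10749041 0.17045628] 0.0006440951677018913
0.14 0.5057663700305074 0.5503172895650511
0.15 0.49901230610197855 0.5601331606592437
0.16 0.4925366978491371 0.5628305777545827
0.17 0.492868967308769 0.5629731472804774
0.18 0.49325411160391563 0.5607955049350422
0.19 0.4982215022996196 0.5562087737807561
```

View pics/s5.png

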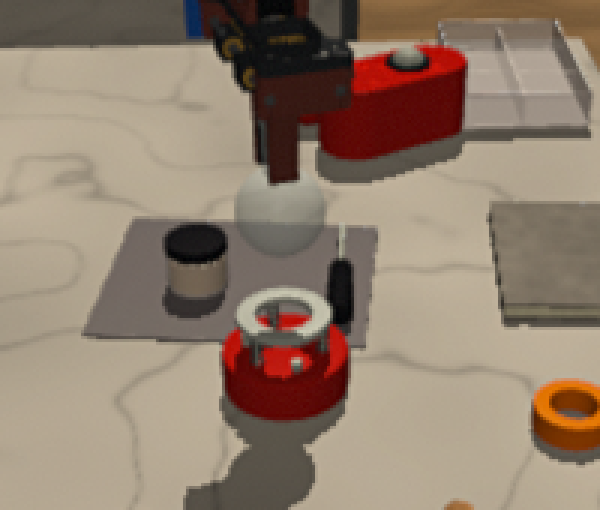

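The flask hangs upright above the ring: bulb at (280,205), ring at (285,315). The fitted centres agree to about 1.5 mm. I'll lower it to just above the seat.

Request:
move_arm --commands '[[[-0.001,0.0005,0.015],[0,0,0],-1],[[-0.001,0.0005,0.03],[0,0,0],-1],[[-0.001,0.0005,0.045],[0,0,0],-1],[[-0.001,0.0005,0.055],[0,0,0],-1],[[-0.001,0.0005,0.06],[0,0,0],-1],[[-0.001,0.0005,0.062],[0,0,0],-1],[[-0.001,0.0005,0.062],[0,0,0],-1],[[-0.001,0.0005,0.062],[0,0,0],-1]]'

```text
time_s: 17.43
tool_pos: [0.5284, 0.1061, 0.1667]
ee_rot: [0.99, 0.141, 0.0, -0.0]
contact_force: [0.3, 0.5, -1.2]
opening: 0.0281
```

Request:
move_arm --commands '[[[0,0,0.0015],[0,0,0],-1],[[0,0,0.003],[0,0,0],-1],[[0,0,0.0045],[0,0,0],-1],[[0,0,0.006],[0,0,0],-1],[[0,0,0.0075],[0,0,0],-1],[[0,0,0.009],[0,0,0],-1],[[0,0,0.01],[0,0,0],-1],[[0,0,0.01],[0,0,0],-1]]'

```text
time_s: 18.1
tool_pos: [0.5282, 0.1062, 0.1563]
ee_rot: [0.99, 0.141, 0.0, -0.0]
contact_force: [-0.4, 1.4, 2.4]
opening: 0.0276
```

Request:
move_arm --commands '[[[0,0,0.002],[0,0,0],-1],[[0,0,0.004],[0,0,0],-1],[[0,0,0.006],[0,0,0],-1],[[0,0,0.008],[0,0,0],-1],[[0,0,0.01],[0,0,0],-1],[[0,0,0.012],[0,0,0],-1],[[0,0,0.013],[0,0,0],-1],[[0,0,0.013],[0,0,0],-1]]'

```text
time_s: 18.77
tool_pos: [0.5285, 0.1063, 0.1435]
ee_rot: [0.99, 0.141, 0.001, -0.0]
contact_force: [-0.8, 1.9, 7.3]
opening: 0.028
```

Request:
move_arm --commands '[[[0,0,0.0005],[0,0,0],-1],[[0,0,0.001],[0,0,0],-1],[[0,0,0.0015],[0,0,0],-1],[[0,0,0.002],[0,0,0],-1],[[0,0,0.0025],[0,0,0],-1],[[0,0,0.003],[0,0,0],-1],[[0,0,0.003],[0,0,0],-1],[[0,0,0.003],[0,0,0],-1]]'

```text
time_s: 19.43
tool_pos: [0.5288, 0.1064, 0.1409]
ee_rot: [0.99, 0.141, 0.001, -0.0]
contact_force: [0.3, 2.3, 7.9]
opening: 0.0282
```

Request:
move_arm --commands '[[[0,0,0.0005],[0,0,0],-1],[[0,0,0.001],[0,0,0],-1],[[0,0,0.0015],[0,0,0],-1],[[0,0,0.002],[0,0,0],-1],[[0,0,0.002],[0,0,0],-1],[[0,0,0.002],[0,0,0],-1]]'

```text
time_s: 19.93
tool_pos: [0.5289, 0.1064, 0.139]
ee_rot: [0.99, 0.141, 0.001, -0.0]
contact_force: [-0.1, 1.8, 9.9]
opening: 0.0281
```

Request:
move_arm --commands '[[[0,0,0.0005],[0,0,0],-1],[[0,0,0.001],[0,0,0],-1],[[0,0,0.001],[0,0,0],-1],[[0,0,0.001],[0,0,0],-1]]'

```text
time_s: 20.27
tool_pos: [0.5293, 0.1066, 0.1384]
ee_rot: [0.99, 0.141, 0.002, -0.0]
contact_force: [0.4, 2.8, 12.4]
opening: 0.0283
```

Request:
move_arm --commands '[[[0,0,0.0003],[0,0,0],-1],[[0,0,0.0006],[0,0,0],-1],[[0,0,0.0006],[0,0,0],-1],[[0,0,0.0006],[0,0,0],-1]]'

```text
time_s: 20.6
tool_pos: [0.5297, 0.1067, 0.1382]
ee_rot: [0.99, 0.141, 0.002, -0.0]
contact_force: [-0.7, 2.2, 15.1]
opening: 0.0279
```

```bash
python3 -c "
from h import *
to(.5285,.1068,.2285)
from scipy.optimize import least_squares
im,d,W=cloud('side');z=W[...,2];save(im[60:230,140:340].repeat(3,0).repeat(3,1),'s6.png')
n=np.hypot(W[...,0]-.526,W[...,1]-.106)
m=(n<.042)&(z>.045)&(z<.06);print('ring',m.sum(),cv2.minEnclosingCircle(W[m][:,:2].astype('f4')),np.percentile(z[m],[50,90]))
m=(n<.05)&(z>.063)&(z<.11);P=W[m]
r=least_squares(lambda c:np.linalg.norm(P-c,axis=1)-.036,[.526,.106,.08],loss='soft_l1',f_scale=.001);print(len(P),r.x,np.median(abs(r.fun)))
"
```

```text
t 20.6 pos [0.5297 0.1067 0.1382] F [-0.73  2.2  15.05] open 0.0279 tilt 0.24
tool shift [-0.0008 -0.0004 -0.0903] rows 2.1648289701461154
ring 226 ((0.5263597965240479, 0.10581448674201965), 0.04010792821645737) [0.05396176 0.05577536]
512 [0.52687556 0.1073924  0.08094137] 0.0008161137935729784
```

View pics/s6.png

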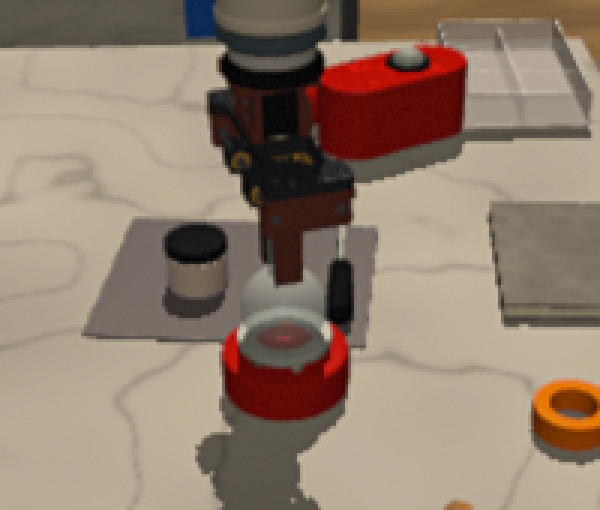

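The ring is down on the red base with the flask centred in it (285,320). Rim height is about 0.054 m against 0.055 at the stop, and the force now climbs steeply with travel. I'll let it settle briefly, then hand in.

Request:
move_arm --commands '[[[0,0,0],[0,0,0],-1],[[0,0,0],[0,0,0],-1],[[0,0,0],[0,0,0],-1],[[0,0,0],[0,0,0],-1],[[0,0,0],[0,0,0],-1],[[0,0,0],[0,0,0],-1]]'

```text
time_s: 21.15
tool_pos: [0.5297, 0.1067, 0.1382]
ee_rot: [0.99, 0.141, 0.002, -0.0]
contact_force: [-0.6, 3.6, 15.4]
opening: 0.0277
```

```bash
python3 -c "
from h import *
s=readout.sense();print(s['tool_pos'],s['contact_force'],abs(s['joint_velocities']).max())
print(env.close_job())"
```

```text
[0.52969152 0.10671418 0.13822466] [-0.62334658  3.61106611 15.41420013] 0.0017102387898487227
the job is handed in; nothing more can be done
None
```

The job is handed in at about 21 s: the jar stands on the mat and the flask is seated in the ring, still gripped and pressed down to the stop. No verdict was reported.

**Jar:** It was set down upright on the grey mat at about (0.445, 0.275) and let go. It was still standing there in the last picture.

**Flask and ring at the last check:**
- **Ring travel:** the rim measured about 54–56 mm high, where 55 mm is the stop. Force was also climbing steeply with travel there.
- **Push:** the wrist read about 15 N upward, roughly 17 N with the flask's weight. The arm was steady.
- **Centring:** the flask axis was about 1.7 mm from the ring's (limit 7 mm). Tool tilt was 0.24°.

**What disagreed:**
- **Grip opening:** the fingers stopped at 28 mm on a neck given as 25 mm. I regripped 3 mm lower, but it read the same. The cause is unknown, though the grip held without noticeable slip.
- **Side force:** 2–4 N remained at the end.
- **Bystanders:** I did not measure them afterwards. The jar, flask and gripper were kept above them while travelling.

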